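# Bearing reading on a vacuum pump with a vibration pen

## Robot

A 6-joint arm with a two-finger parallel gripper is mounted at the origin on the work surface. World frame = base frame: x ahead of the robot, y to its left, z up, the work surface at z = 0. Lengths are in mm, angles in rad, forces in N, time in s.
With the tool pointing down it reaches from about 300 to 750 mm from the base axis. Payload 8.5 kg.
Tool frame: the origin (TCP) lies midway between the tips of the shut fingers; the grasp point (between the pads) lies 19 mm behind it; z points along the fingers, y is the direction in which the jaws open and shut (so a half turn about z gives the same grasp; the last joint's range is limited). The gripper opens to 85 mm and grips with 20 to 120 N. Pads are 22 mm wide; open, the fingers measure 114 mm over their backs; the gripper's body (76 mm by 85 mm) begins 54 mm behind the grasp point. The pads swing forward as they close: fully open they stand 13 mm farther back than shut.
Start: joints at [-0.215, 0.381, 1.297, -0, 1.464, -0.215], TCP at [549.982, 0.002, 231.322] pointing down, gripper open.
Joint ranges: [-3.11, 3.11], [-0.89, 2.33], [0.22, 2.48], [-1.42, 4.56], [0.17, 2.85], [-2.88, 2.88]. Speed limits (rad/s): [2.39, 2.39, 3.14, 3.14, 3.14, 3.14].

## Interface

Orientations are given as a unit quaternion [w, x, y, z].
In Python, from cell import read_state, imaging, manip gives the robot as it stands.
- The arm moves only by the tool jog_arm, never from a script. Its argument "plan" is a list of rows, each an object of numbers: "x", "y", "z": the shift along the tool's x, y, z in m; "turn": the turn about the tool's z in rad; "fingers": the finger opening in m, from 0 to 0.0854. In form: [{"x": .., "y": .., "z": .., "turn": .., "fingers": ..}, ...]. A call has 1 to 10 rows; each row is the pose to reach, as a shift and turn from the pose commanded when the call began, along the tool's axes at that moment; what a row does not reach only later rows make up. A row lasts 1/10 s, in which the tool goes at most 50 mm and 8.59 degrees, less where a joint would pass 70% of its speed; a pose out of reach is approached as far as the arm can. A call with a gripper value outside its range is refused whole. The fingers move at their own pace and stop on an object; the grip force is fixed at half the most. Time passes only in rows, so rows that repeat a pose let the fingers close. It gives the time, the measured TCP pose, the force and the opening at its end, in the units of the state.
- read_state(): the state, without advancing time (a new reading comes with each control period).
- imaging.capture(name): name is "scene" or "side" or "wrist"; returns a dict with "image" (480x640x3 uint8, blue, green, red), "depth" (480x640 float32, mm along the optical axis (not along the pixel's ray), 0 where there is no reading), "camera_matrix" (3x3 intrinsics, pixels), "pose" (4x4, takes a point from camera to world coordinates); the wrist camera has in their place "T_tool_cam" (4x4, takes a point from camera to tool coordinates, whose origin is the TCP and whose axes are the flange's). Camera axes: x right, y up, looking along -z (the intrinsics and any distortion apply to the point x, -y, -z); pixel columns grow to the right and rows downward; lengths in mm; the calibration is good to about 2 mm. A picture is of the moment at which its call begins: read the wrist's pose just before it.
- manip.job_done(): hands the job in, once; it reports no verdict.
The state is a dict: "time": time; "joint_positions": joint angles; "joint_vel": joint speeds; "joint_torque": joint torques, N m; "eef_pos": TCP position; "ee_rot": TCP orientation; "contact_force": force on the tool from outside, world axes, zero at the start; "torque": the same for the moment, N m; "opening": finger opening in mm.
Only numpy, scipy, OpenCV 4.12 (cv2) and the standard library are available. Lean on these libraries where they do the work, as an engineer would, in place of code of your own. Each camera call takes 0.05 s, during which the arm holds its last target. There are 200 camera calls.

## Task

Take the orange vibration pen out of its charging cradle and hold its sprung tip on the steel disc in the yellow ring on the vacuum pump's bearing housing, square to the leaning disc and pressed lightly, so that the tip is about half-way in. Keep the gripper and arm off the pump, never press hard, and leave the bottle, vial rack and jar alone. Keep the pen still there for three seconds' reading and finish while still holding it on the disc.

Things in the scene. Friction and masses are not known exactly. Their poses are not given: they have to be found in the camera images.
- pen: Loose vibration pen, 0.2 kg, 158 mm long, upright in the cradle, tip down. Origin: on its axis at the tip's end when fully out; z runs from tip to top. From the tip up: steel sprung tip, 8 mm diameter, to 11 mm; black rubber sleeve, 17 mm, to 30; steel nose, 19 mm, to 56; orange flat-sided housing, 30 (x) by 24 mm (y), to 152, small display on its -x side; black cap to 158.
- pen_grip (a point): Point on the pen's axis inside the housing, 30 mm below its top end and 128 mm above the end of the tip: a good place to grip, across the 24 mm (y) or the 30 mm (x) sides. Axes as the pen's: z points away from the tip.
- pen_point (a point): The end of the pen's sprung tip, on the axis; it moves with the tip. Axes as the pen's.
- pen_tip (a joint): How far the sprung tip is pushed into the pen, in m: 0 fully out, 0.010 fully in (stop). The spring takes 1.5 N to start and 0.6 N more for each mm: 4.5 N at half-way (0.005).
- cradle: Fixed black charging cradle, 86 by 86 mm, 70 mm high, on a thin 100 mm foot; round socket, 22 mm wide and 64 mm deep, in its top. Origin: centre of its underside, z up. The pen's sleeve and nose stand in the socket and the orange housing rests on the top: lift the pen straight up by 60 mm to free it.
- pump: Fixed vacuum pump, 352 (its y) by 170 mm, 196 mm high; origin: centre of underside, z up. Blue finned motor along y, axis 92 mm up. At its -y end a black fan cowl, next to it the aluminium fan-end bearing housing (radius 63 mm, y -117 to -75) with the yellow-ringed disc. At +y a like disc in a blue ring (not wanted) and the black pump head. Grey switch box (x 4 to 60, y -43 to 33), 178 mm high.
- spot: The measuring disc: flat bare steel, 26 mm diameter, 2 mm proud of a yellow round boss 40 mm wide, on the pump's fan-end bearing housing. Origin: centre of the disc's face; z points straight out of the face, leaning 25 degrees from vertical towards the pump's -x side. Centre in the pump's frame: (-30, -96, 157) mm.
- bottle: Bystander: loose amber bottle with a blue cap, 80 mm diameter, 160 mm high, 0.6 kg. Origin: centre of its underside.
- vial_rack: Bystander: loose beige rack, 120 by 90 mm, with white-capped glass vials, 66 mm high in all, 0.5 kg. Origin: centre of its underside.
- jar: Bystander: loose small glass jar with a blue cap, 52 mm diameter, 60 mm high, 0.12 kg, in front of the pump's head end. Origin: centre of its underside.
Things that resemble listed ones, but are neither listed nor needed, are in the scene too. There is more than one size of the pen; the job needs the larger. There is more than one size of the cradle; the job needs the larger.

How it is judged (in metres and radians):
On the way, in this order (a step that is already met when the one before it is completed fails the run):
1. the pen is held in the fingers, its tip lifted clear above the cradle (contact force between the fingers and pen above 1 N and z of pen_point in the frame of cradle above 0.08 m), for 0.1 s.
2. the pen's tip is on the yellow-ringed disc, square to it, pushed about half-way in, and held still for a reading (contact force between the fingers and pen above 1 N and distance between pen_point and spot below 0.009 m and angle between the z axis of pen and the z axis of spot, either way round below 0.17 rad and value of joint pen_tip between 0.002 and 0.008 m and contact force between pen and spot above 1.5 N and linear speed of pen below 0.02 m/s), for 2 s.
At the end, for the whole second after the job is handed in: Pen still gripped and at rest: tip on the yellow-ringed disc within 9 mm of its centre, axis within 0.17 rad (10 degrees) of square to the face, sprung tip pushed in by 2 to 8 of its 10 mm with 1.5 to 10 N, nothing else carrying the pen; held so for 2 s before (all of step 2 and contact force between pen and spot below 10 N and contact force between pen and cradle below 0.05 N); the arm keeps its last pose, push and grip.
It fails at once if the pen is pressed hard against the pump (over 15 N) (contact force between pen and pump above 15 N).
It fails at once if the fingers or the arm touch the pump (contact force between any of the fingers, the arm and pump above 1 N).
It fails at once if the bottle, the vial rack or the jar is pushed aside by more than 15 mm or tipped (distance of any of bottle, vial_rack, jar from where it was at the start of the episode above 0.015 m or angle between any of bottle, vial_rack, jar's own z axis and vertical above 0.25 rad).
It also fails if it takes over 42 s, if anything falls off the work surface, if the arm or the gripper's body presses on something with over 40 N, if the wrist force passes 120 N, or if a joint passes its speed limit or range.

## Working session

There is one attempt and no reset: what is moved stays moved. The work goes in short steps, Python scripts to look and compute and a tool call to move; the robot and the scene stay as the last step left them, time stands still between calls to the robot, and variables do not carry over. Pictures are saved under pics/ and viewed, about 8 in all and at most 12, crops included, and the job is handed in when it is done.

Besides the shell and the picture viewer there is one more tool, called after "Call:" as a command line: name --argument value ..., lists and objects as JSON in quotes. jog_arm: Moves the arm, as the interface text tells. Its arguments: {"type":"object","properties":{"plan":{"type":"array","items":{"type":"object","properties":{"x":{"type":"number"},"y":{"type":"number"},"z":{"type":"number"},"turn":{"type":"number"},"fingers":{"type":"number"}}}}},"required":["plan"]}

```bash
mkdir -p pics; cat > h.py <<'E'
import numpy as np, cv2, sys
from scipy.spatial.transform import Rotation as R
from cell import read_state, imaging, manip
def cap(name):
    s=read_state(); d=imaging.capture(name)
    if name=="wrist":
        T=np.eye(4); T[:3,:3]=R.from_quat(s["ee_rot"],scalar_first=True).as_matrix(); T[:3,3]=s["eef_pos"]
        d["pose"]=T@d["T_tool_cam"]
    return d
def pt(d,u,v,z=None):
    """world point at pixel from depth, or on plane z"""
    K=d["camera_matrix"]; r=np.array([(u-K[0,2])/K[0,0],-(v-K[1,2])/K[1,1],-1.])
    P=d["pose"]; 
    if z is None:
        a=d["depth"][int(v)-1:int(v)+2,int(u)-1:int(u)+2]; t=np.median(a[a>0]) if (a>0).any() else np.nan
    else: t=(z-P[2,3])/(P[:3,:3]@r)[2]
    return P[:3,:3]@(r*t)+P[:3,3]
def proj(d,p):
    q=np.linalg.inv(d["pose"])@np.r_[p,1]; K=d["camera_matrix"]
    return K[0,0]*q[0]/-q[2]+K[0,2], K[1,1]*-q[1]/-q[2]+K[1,2]
E
python3 - <<'E'
from h import *
np.set_printoptions(precision=3,suppress=True)
s=read_state(); print(s)
for n in ["scene","side","wrist"]:
    d=cap(n); cv2.imwrite(f"pics/{n}0.png",d["image"]); np.savez(f"{n}0.npz",**d); print(n,d.keys(),d["camera_matrix"].tolist(),d["pose"])
E
```

```text
{'time': 0.0, 'joint_positions': array([-0.215,  0.381,  1.298, -0.   ,  1.464, -0.215]), 'joint_vel': array([ 0.001, -0.001, -0.002, -0.   ,  0.   , -0.   ]), 'joint_torque': array([ -0.001, -44.847, -23.129,  -0.   ,   0.005,   0.   ]), 'eef_pos': array([549.711,   0.06 , 230.669]), 'ee_rot': array([-0.001,  0.707,  0.707, -0.   ]), 'contact_force': array([-0.08 , -0.124,  0.004]), 'torque': array([-0.056, -0.045, -0.017]), 'opening': 85.04472554842627}
scene dict_keys(['image', 'depth', 'camera_matrix', 'pose']) [[527.2421804400582, 0.0, 327.0286328993541], [0.0, 527.2421804400582, 239.88247331656348], [0.0, 0.0, 1.0]] [[  -0.822   -0.305    0.48  1151.74 ]
 [   0.569   -0.466    0.678  774.952]
 [   0.017    0.831    0.557  820.817]
 [   0.       0.       0.       1.   ]]
side dict_keys(['image', 'depth', 'camera_matrix', 'pose']) [[596.1254452381369, 0.0, 312.19278527226953], [0.0, 596.1254452381369, 237.2432114477449], [0.0, 0.0, 1.0]] [[    0.905     0.268    -0.33     84.578]
 [   -0.425     0.564    -0.708 -1047.191]
 [   -0.004     0.781     0.624   976.498]
 [    0.        0.        0.        1.   ]]
wrist dict_keys(['image', 'depth', 'camera_matrix', 'T_tool_cam', 'pose']) [[337.62537673734306, 0.0, 324.57143867119976], [0.0, 337.62537673734306, 243.49694539688477], [0.0, 0.0, 1.0]] [[  1.     -0.002   0.    549.805]
 [  0.001   0.953   0.304  78.591]
 [ -0.001  -0.304   0.953 373.847]
 [  0.      0.      0.      1.   ]]
```

View pics/scene0.png

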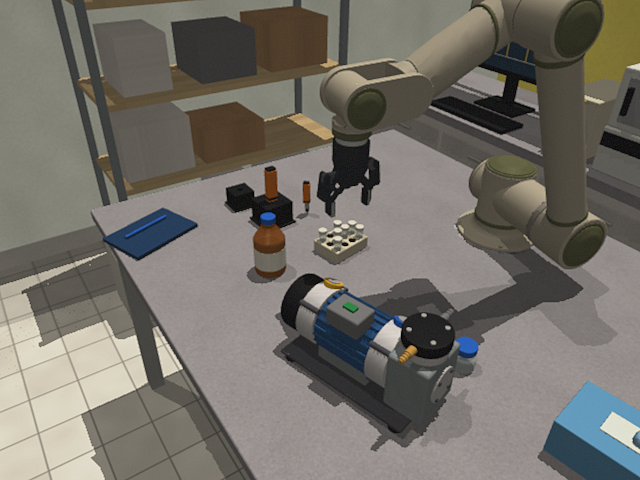

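View pics/side0.png

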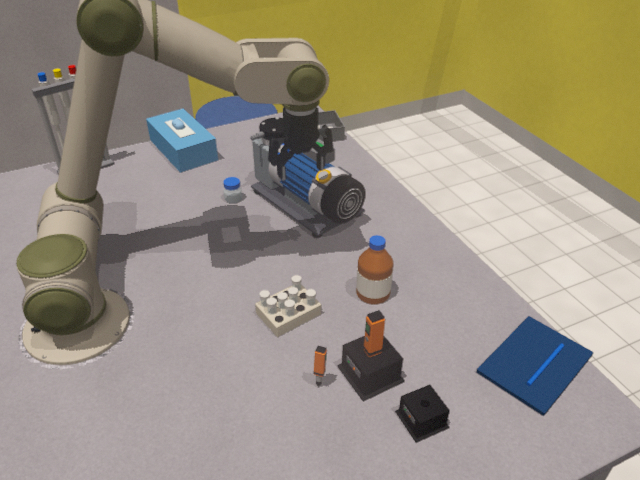

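The scene view shows the large orange pen in the large cradle at (271,190) and a smaller pen at (306,195). A small empty cradle is at (240,196), and the pump's yellow ring is at (334,284). In the side view the large pen is at (374,335), the small pen at (320,362), the small cradle at (424,410) and the yellow ring at (323,177). The pen standing in the large cradle fits the description. I'll confirm it in one enlarged crop.

```bash
python3 - <<'E'
from h import *
a=cv2.imread("pics/side0.png")[295:425,290:465]; b=cv2.imread("pics/scene0.png")[160:235,220:325]; c=cv2.imread("pics/scene0.png")[265:325,270:375]; e=cv2.imread("pics/side0.png")[145:235,270:375]
f=lambda i,k:cv2.resize(i,None,fx=k,fy=k,interpolation=cv2.INTER_CUBIC)
def pad(i,h,w): o=np.zeros((h,w,3),np.uint8); i=i[:h,:w]; o[:i.shape[0],:i.shape[1]]=i; return o
cv2.imwrite("pics/c1.png",np.hstack([np.vstack([pad(f(a,2.5),330,440),pad(f(e,3),270,440)]),np.vstack([pad(f(b,3.4),300,360),pad(f(c,3.4),300,360)])]))
S=dict(np.load("scene0.npz")); D=dict(np.load("side0.npz"))
np.set_printoptions(precision=1,suppress=True)
print("pen side",pt(D,374,318),"scene",pt(S,271,170),"ring side",pt(D,323,177),"scene",pt(S,334,284))
print("cap cone",pt(D,345,197), "bottle",pt(D,377,244),pt(S,268,218),"jar",pt(D,232,183),"rack",pt(D,290,305))
E
```

```text
pen side [ 511.1 -401.   172.6] scene [ 522.8 -386.2  170. ] ring side [647.   92.2 155.4] scene [661.2 110.  161.5]
cap cone [680.5  34.2 120.4] bottle [ 631.9 -204.6  161.5] [ 647.2 -182.6  161.1] jar [470.  303.9  61.5] rack [ 423.3 -207.3   68.4]
```

View pics/c1.png

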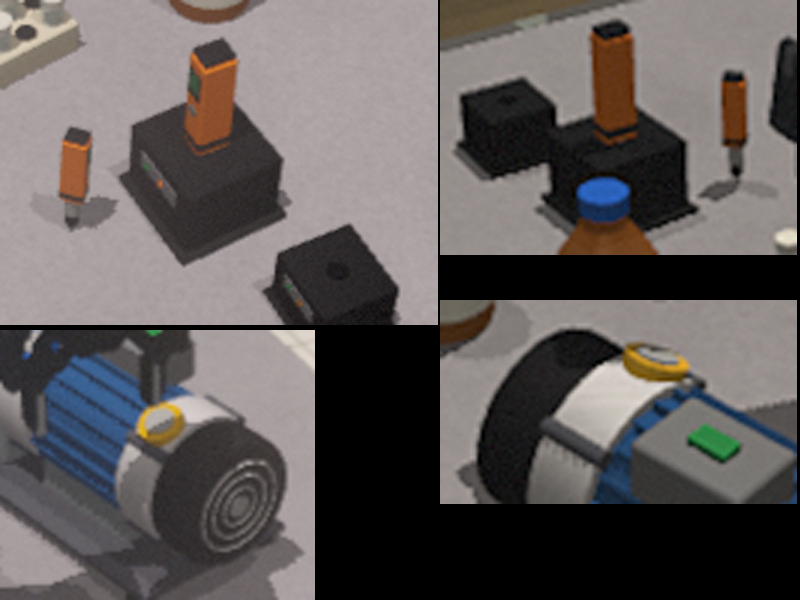

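The crop confirms the large pen, with its display, in the large cradle; its cap centre is at side (375.2,315) and scene (270.3,168.8). The disc centre is at side (323.3,176.7) and scene (333.8,281.2).

```bash
python3 - <<'E'
from h import *
S=dict(np.load("scene0.npz")); D=dict(np.load("side0.npz"))
np.set_printoptions(precision=1,suppress=True)
def tri(a,b):
    A=[];B=[]
    for d,(u,v) in ((D,a),(S,b)):
        o=d["pose"][:3,3]; r=pt(d,u,v,0)-o; r/=np.linalg.norm(r); M=np.eye(3)-np.outer(r,r); A.append(M);B.append(M@o)
    x,res,_,_=np.linalg.lstsq(np.vstack(A),np.hstack(B),rcond=None); return x,res**.5
print("pentop",tri((375.2,315),(270.3,168.8))," spot",tri((323.3,176.7),(333.8,281.2)))
q=[pt(D,290+u/2.5,295+v/2.5,70) for u,v in [(133,128),(215,186),(281,153)]]
for i in (0,1): w=q[i+1]-q[i]; print(q[i],np.linalg.norm(w),np.degrees(np.arctan2(w[1],w[0])))
E
```

```text
pentop (array([ 519.5, -393.5,  169.7]), array([1.7]))  spot (array([649.9,  94.8, 153.8]), array([1.]))
[ 472.3 -359.    70. ] 83.42831771563253 -69.04954085678436
[ 502.1 -436.9   70. ] 62.86841088262237 5.484307921028892
```

Call:
jog_arm --plan '[{"x": -0.05,"z": -0.03,"fingers": 0.0854},{"x": -0.1,"y": -0.01,"z": -0.06},{"x": -0.15,"y": -0.015,"z": -0.06},{"x": -0.2,"y": -0.02,"z": -0.06},{"x": -0.25,"y": -0.025,"z": -0.06},{"x": -0.3,"y": -0.03,"z": -0.06},{"x": -0.35,"y": -0.03,"z": -0.06},{"x": -0.38,"y": -0.03,"z": -0.06},{"x": -0.38,"y": -0.03,"z": -0.06},{"x": -0.38,"y": -0.03,"z": -0.06}]'

```text
$.plan[0]: bad value
```

Call:
jog_arm --plan '[{"x": -0.05,"y": -0.005,"z": -0.03,"turn": 0,"fingers": 0.085},{"x": -0.1,"y": -0.01,"z": -0.06,"turn": 0,"fingers": 0.085},{"x": -0.15,"y": -0.015,"z": -0.06,"turn": 0,"fingers": 0.085},{"x": -0.2,"y": -0.02,"z": -0.06,"turn": 0,"fingers": 0.085},{"x": -0.25,"y": -0.025,"z": -0.06,"turn": 0,"fingers": 0.085},{"x": -0.3,"y": -0.03,"z": -0.06,"turn": 0,"fingers": 0.085},{"x": -0.35,"y": -0.03,"z": -0.06,"turn": 0,"fingers": 0.085},{"x": -0.38,"y": -0.03,"z": -0.06,"turn": 0,"fingers": 0.085},{"x": -0.38,"y": -0.03,"z": -0.06,"turn": 0,"fingers": 0.085},{"x": -0.38,"y": -0.03,"z": -0.06,"turn": 0,"fingers": 0.085}]'

```text
time: 1.15
eef_pos: [519.7, -380.6, 290.4]
ee_rot: [-0.001, 0.708, 0.707, 0.0]
contact_force: [0.7, 0.4, -1.3]
opening: 85.3
```

```bash
python3 - <<'E'
from h import *
np.set_printoptions(precision=3,suppress=True)
s=read_state(); print(s["time"],s["eef_pos"],s["joint_positions"])
d=cap("wrist"); np.savez("w1.npz",**d); cv2.imwrite("pics/w1.png",d["image"]); print(proj(d,[519.5,-393.5,169.7]))
E
```

```text
1.15 [ 519.673 -380.618  290.361] [-0.816  0.529  0.882  0.     1.732 -0.814]
(np.float64(324.38846486358045), np.float64(251.98076138604927))
```

View pics/w1.png

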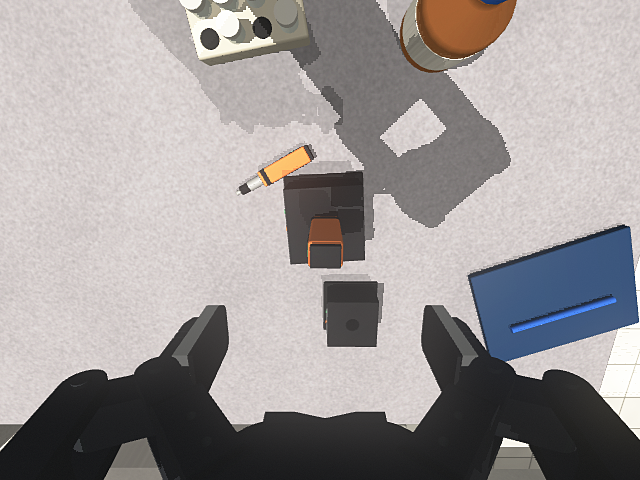

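The wrist view shows the large pen's cap at (325,256) and the housing up to (325,220), with the cradle square to the image within a few degrees. The small pen is at (275,167), the small cradle at (351,313), and the bottle and rack are clear at the top.

```bash
python3 - <<'E'
from h import *
np.set_printoptions(precision=1,suppress=True)
d=dict(np.load("w1.npz")); vv,uu=np.mgrid[100:300,230:400]; 
P=np.array([pt(d,u,v,None) for u,v in zip(uu.ravel(),vv.ravel())])
for n,lo,hi,x0,x1 in (("cap",163,180,490,550),("cradletop",62,76,440,600),("smallpen",80,160,400,490)):
    m=(P[:,2]>lo)&(P[:,2]<hi)&(P[:,0]>x0)&(P[:,0]<x1); Q=P[m]
    if len(Q)<5: print(n,len(Q)); continue
    r=cv2.minAreaRect(Q[:,:2].astype(np.float32)); print(n,m.sum(),"z",np.median(Q[:,2]),Q[:,2].max(),"rect",r)
# pump yaw from scene cloud: blue motor etc
S=dict(np.load("scene0.npz")); D=dict(np.load("side0.npz"))
for nm,c in (("scene",S),("side",D)):
    vv,uu=np.mgrid[0:480:1,0:640:1]; K=c["camera_matrix"]; t=c["depth"]
    r=np.stack([(uu-K[0,2])/K[0,0],-(vv-K[1,2])/K[1,1],-np.ones_like(uu)],-1)*t[...,None]
    W=r@c["pose"][:3,:3].T+c["pose"][:3,3]; 
    b=c["image"].astype(int)
    blue=(b[...,0]>b[...,2]+40)&(t>0)&(W[...,0]>500)&(W[...,0]<900)&(W[...,1]>50)&(W[...,1]<400)&(W[...,2]>30)
    yel=(b[...,2]>150)&(b[...,0]<80)&(b[...,1]>110)&(t>0)&(abs(W[...,0]-650)<60)&(abs(W[...,1]-95)<60)&(W[...,2]>100)
    base=(t>0)&(W[...,0]>480)&(W[...,0]<900)&(W[...,1]>0)&(W[...,1]<420)&(W[...,2]>8)&(W[...,2]<30)
    print(nm,"yel",yel.sum(),W[yel].mean(0) if yel.any() else 0)
    print(" base",base.sum(),cv2.minAreaRect(W[base][:,:2].astype(np.float32)))
    Q=W[blue]; top=Q[Q[:,2]>130]; w,V=np.linalg.eigh(np.cov(Q[:,:2].T)); print(" blue n",len(Q),V[:,1],Q.mean(0))
E
```

```text
cap 960 z 172.18670443792087 173.21272747008015 rect ((520.0477294921875, -395.74615478515625), (29.047800064086914, 21.980600357055664), 0.0683307945728302)
cradletop 4399 z 70.42460788143813 75.3394522993849 rect ((519.8236694335938, -396.9738464355469), (86.62132263183594, 86.50012969970703), 3.46584415435791)
smallpen 0
scene yel 39 [658.4 106.5 159.8]
 base 3356 ((675.9696044921875, 256.78961181640625), (185.84483337402344, 383.7314453125), 42.35285568237305)
 blue n 825 [-0.5  0.9] [667.4 207.7 135.4]
side yel 31 [649.8 104.  155.9]
 base 1453 ((656.5104370117188, 192.12733459472656), (318.838623046875, 401.9710693359375), 69.81896209716797)
 blue n 886 [-0.2  1. ] [623.9 177.2 128.4]
```

Call:
jog_arm --plan '[{"x": -0.015,"y": 0,"z": 0,"turn": 0.15,"fingers": 0.085},{"x": -0.015,"y": 0,"z": 0,"turn": 0.3,"fingers": 0.085},{"x": -0.015,"y": 0,"z": 0,"turn": 0.45,"fingers": 0.085},{"x": -0.015,"y": 0,"z": 0,"turn": 0.6,"fingers": 0.085},{"x": -0.015,"y": 0,"z": 0,"turn": 0.75,"fingers": 0.085},{"x": -0.015,"y": 0,"z": 0,"turn": 0.9,"fingers": 0.085},{"x": -0.015,"y": 0,"z": 0,"turn": 1.05,"fingers": 0.085},{"x": -0.015,"y": 0,"z": 0,"turn": 1.2,"fingers": 0.085},{"x": -0.015,"y": 0,"z": 0,"turn": 1.35,"fingers": 0.085},{"x": -0.015,"y": 0,"z": 0,"turn": 1.5,"fingers": 0.085}]'

```text
time: 2.2
eef_pos: [520.5, -393.1, 292.0]
ee_rot: [0.0, 0.999, 0.033, 0.0]
contact_force: [0.6, 0.1, -0.5]
opening: 85.1
```

Call:
jog_arm --plan '[{"x": 0,"y": 0,"z": 0.04,"turn": 0.06,"fingers": 0.085},{"x": 0,"y": 0,"z": 0.08,"turn": 0.06,"fingers": 0.085},{"x": 0,"y": 0,"z": 0.1,"turn": 0.06,"fingers": 0.085},{"x": 0,"y": 0,"z": 0.1,"turn": 0.06,"fingers": 0.085},{"x": 0,"y": 0,"z": 0.1,"turn": 0.06,"fingers": 0.085}]'

```text
time: 2.7
eef_pos: [520.6, -394.2, 192.8]
ee_rot: [0.001, 1.0, 0.006, 0.001]
contact_force: [0.2, 1.2, 0.6]
opening: 85.3
```

```bash
python3 - <<'E'
from h import *
np.set_printoptions(precision=3,suppress=True)
s=read_state(); print(s["time"],s["eef_pos"],s["joint_positions"]); M=R.from_quat(s["ee_rot"],scalar_first=True).as_matrix(); print(M)
d=cap("wrist"); np.savez("w2.npz",**d); cv2.imwrite("pics/w2.png",d["image"]); print(proj(d,[520,-396,172]))
E
```

```text
2.7 [ 520.636 -394.227  192.83 ] [-0.829  0.59   1.047  0.     1.503  0.73 ]
[[ 1.     0.012  0.001]
 [ 0.012 -1.    -0.001]
 [ 0.001  0.001 -1.   ]]
(np.float64(328.81809357508524), np.float64(290.34500587126035))
```

View pics/w2.png

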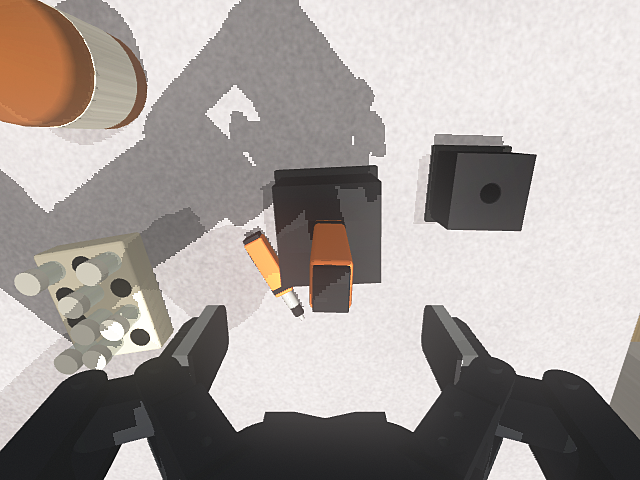

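The cap quad is centred at (331,289), where I predicted (329,290), and square to the jaws. The small pen, at (275,275), lies flat on the table, so it is not in the way. I'll descend and grip.

Call:
jog_arm --plan '[{"x": -0.001,"y": 0.002,"z": 0.04,"turn": 0,"fingers": 0.085},{"x": -0.001,"y": 0.002,"z": 0.072,"turn": 0,"fingers": 0.085},{"x": -0.001,"y": 0.002,"z": 0.072,"turn": 0,"fingers": 0.085},{"x": -0.001,"y": 0.002,"z": 0.072,"turn": 0,"fingers": 0.015},{"x": -0.001,"y": 0.002,"z": 0.072,"turn": 0,"fingers": 0.015},{"x": -0.001,"y": 0.002,"z": 0.072,"turn": 0,"fingers": 0.015},{"x": -0.001,"y": 0.002,"z": 0.072,"turn": 0,"fingers": 0.015},{"x": -0.001,"y": 0.002,"z": 0.072,"turn": 0,"fingers": 0.015},{"x": -0.001,"y": 0.002,"z": 0.072,"turn": 0,"fingers": 0.015},{"x": -0.001,"y": 0.002,"z": 0.072,"turn": 0,"fingers": 0.015}]'

```text
time: 3.75
eef_pos: [519.3, -397.3, 120.6]
ee_rot: [0.001, 1.0, 0.005, 0.001]
contact_force: [-0.9, 1.0, 6.6]
opening: 23.0
```

Gripped, 23 mm opening. I'll lift 36 mm so that only the tip and the start of the sleeve stay in the socket. The tool cannot tilt, so I'll lever the pen against the socket rim and let it pivot about the jaw axis.

Call:
jog_arm --plan '[{"x": 0,"y": 0,"z": -0.018,"turn": 0,"fingers": 0.01},{"x": 0,"y": 0,"z": -0.036,"turn": 0,"fingers": 0.01},{"x": 0,"y": 0,"z": -0.036,"turn": 0,"fingers": 0.01},{"x": 0,"y": 0,"z": -0.036,"turn": 0,"fingers": 0.01}]'

```text
time: 4.15
eef_pos: [518.8, -396.8, 154.6]
ee_rot: [-0.0, 1.0, 0.005, -0.0]
contact_force: [-0.1, 0.3, -2.5]
opening: 23.4
```

Call:
jog_arm --plan '[{"x": -0.005,"y": 0,"z": 0,"turn": 0,"fingers": 0.01},{"x": -0.01,"y": 0,"z": 0.0005,"turn": 0,"fingers": 0.01},{"x": -0.015,"y": 0,"z": 0.001,"turn": 0,"fingers": 0.01},{"x": -0.02,"y": 0,"z": 0.002,"turn": 0,"fingers": 0.01},{"x": -0.02,"y": 0,"z": 0.002,"turn": 0,"fingers": 0.01}]'

```text
time: 4.65
eef_pos: [499.0, -397.3, 153.3]
ee_rot: [0.0, 1.0, 0.005, 0.001]
contact_force: [4.1, -0.5, -0.0]
opening: 23.4
```

The lateral force is only 4 N, so the pen is pivoting in the pads. I'll continue along the arc.

Call:
jog_arm --plan '[{"x": -0.005,"y": 0,"z": 0.001,"turn": 0,"fingers": 0.01},{"x": -0.01,"y": 0,"z": 0.002,"turn": 0,"fingers": 0.01},{"x": -0.015,"y": 0,"z": 0.004,"turn": 0,"fingers": 0.01},{"x": -0.02,"y": 0,"z": 0.006,"turn": 0,"fingers": 0.01},{"x": -0.025,"y": 0,"z": 0.008,"turn": 0,"fingers": 0.01},{"x": -0.027,"y": 0,"z": 0.008,"turn": 0,"fingers": 0.01},{"x": -0.027,"y": 0,"z": 0.008,"turn": 0,"fingers": 0.01}]'

```text
time: 5.35
eef_pos: [471.5, -397.5, 144.9]
ee_rot: [-0.0, 1.0, 0.005, -0.0]
contact_force: [4.7, -1.2, 0.0]
opening: 23.5
```

```bash
python3 - <<'E'
from h import *
s=read_state(); print(s["time"],s["eef_pos"],s["contact_force"])
d=cap("side"); np.savez("s2.npz",**d); i=d["image"]; c=cap("scene")["image"]
f=lambda i:cv2.resize(i,(400,400),interpolation=cv2.INTER_CUBIC)
cv2.imwrite("pics/t2.png",np.hstack([f(i[260:420,280:440]),f(c[110:240,200:330])]))
E
```

```text
5.35 [ 471.54788788 -397.53633343  144.91985277] [ 4.71008173 -1.21323631  0.03724129]
```

View pics/t2.png

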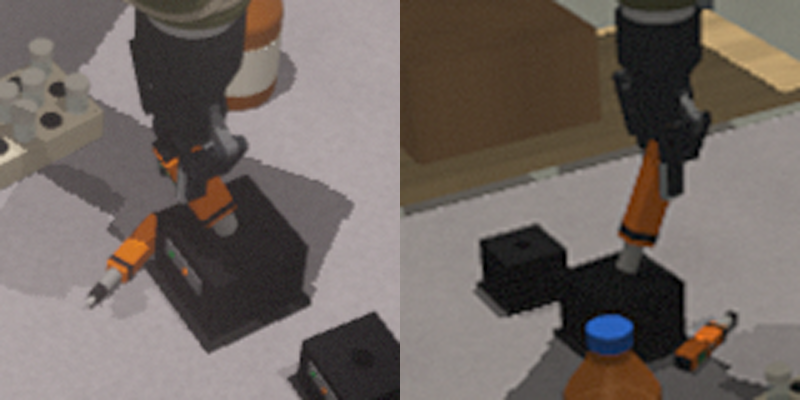

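The pen is now levered to about 25° in both crops, with its nose still in the socket. I'll withdraw it along its axis and rise.

Call:
jog_arm --plan '[{"x": -0.008,"y": 0,"z": -0.02,"turn": 0,"fingers": 0.01},{"x": -0.018,"y": 0,"z": -0.04,"turn": 0,"fingers": 0.01},{"x": -0.027,"y": 0,"z": -0.06,"turn": 0,"fingers": 0.01},{"x": -0.03,"y": 0,"z": -0.1,"turn": 0,"fingers": 0.01},{"x": -0.03,"y": 0,"z": -0.14,"turn": 0,"fingers": 0.01},{"x": -0.03,"y": 0,"z": -0.18,"turn": 0,"fingers": 0.01},{"x": -0.03,"y": 0,"z": -0.21,"turn": 0,"fingers": 0.01},{"x": -0.03,"y": 0,"z": -0.21,"turn": 0,"fingers": 0.01}]'

```text
time: 6.25
eef_pos: [441.6, -398.1, 358.8]
ee_rot: [0.002, 1.0, 0.005, 0.001]
contact_force: [-0.2, -0.0, -1.4]
opening: 23.7
```

```bash
python3 - <<'E'
from h import *
s=read_state(); print(s["time"],s["eef_pos"],s["contact_force"],s["opening"])
d=cap("side"); np.savez("s3.npz",**d); c=cap("scene"); np.savez("c3.npz",**c)
p=s["eef_pos"]+[0,0,-40]
for n,k in (("side",d),("scene",c)): print(n,proj(k,p))
f=lambda k:cv2.resize(k["image"][int(proj(k,p)[1])-50:,int(proj(k,p)[0])-50:][:100,:100],(400,400),interpolation=cv2.INTER_CUBIC)
cv2.imwrite("pics/t3.png",np.hstack([f(d),f(c)]))
E
```

```text
6.25 [ 441.57043541 -398.08131509  358.77666786] [-0.23982694 -0.01613757 -1.44359446] 23.66384150095322
side (np.float64(341.96428087219186), np.float64(268.5518030282413))
scene (np.float64(292.9160442084718), np.float64(110.92574239878081))
```

View pics/t3.png

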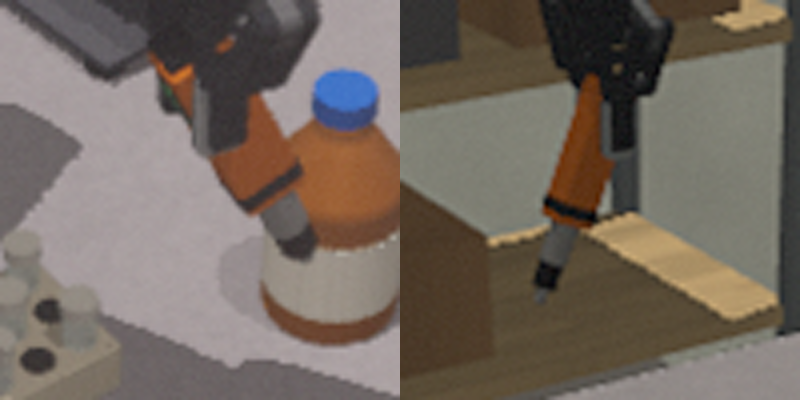

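The crops show the pen held and tilted. In the left crop (side), the band centre is (272,192) and the sleeve end (304,250). In the right crop (scene), the band centre is (571,212) and the tip end (541,300). I'll triangulate the axis and tip from these.

```bash
cat >> h.py <<'E'
def ray(d,u,v): 
    o=d["pose"][:3,3]; r=pt(d,u,v,0)-o; return o,r/np.linalg.norm(r)
def tri(*L):
    A=[];B=[]
    for d,u,v in L:
        o,r=ray(d,u,v); M=np.eye(3)-np.outer(r,r); A.append(M);B.append(M@o)
    x,res,_,_=np.linalg.lstsq(np.vstack(A),np.hstack(B),rcond=None); return x,res**.5
E
python3 - <<'E'
from h import *
np.set_printoptions(precision=3,suppress=True)
D=dict(np.load("s3.npz")); S=dict(np.load("c3.npz"))
fs=lambda u,v:(D,291+u/4,218+v/4); fc=lambda u,v:(S,242+(u-400)/4,60+v/4)
n=np.cross(np.cross(ray(*fs(272,192))[1],ray(*fs(304,250))[1]),np.cross(ray(*fc(571,212))[1],ray(*fc(541,300))[1])); n/=np.linalg.norm(n); n*=np.sign(n[2])
b=tri(fs(272,192),fc(571,212)); s=read_state()
print("axis",n,"lean deg",np.degrees(np.arccos(n[2])),"band",b)
print("grip pred from band(s~58)->128:",b[0]+n*70,"tcp",s["eef_pos"])
print("tip from band", b[0]-58*n)
# sanity: axis from band to known grip centre (TCP xy, 19 above)
a=s["eef_pos"]+[0,0,21]-b[0]; print(np.linalg.norm(a),a/np.linalg.norm(a),np.degrees(np.arctan2(-a[0],a[2])))
t=dict(S=fc(541,300)); o,r=ray(*fc(541,300)); 
# tip: point on scene ray with y of band-ish
k=(b[0][1]-58*n[1]-o[1])/r[1]; print("tip on scene ray",o+k*r)
E
```

```text
axis [-0.405  0.005  0.914] lean deg 23.889463215567993 band (array([ 468.481, -401.553,  317.189]), array([4.209]))
grip pred from band(s~58)->128: [ 440.135 -401.204  381.192] tcp [ 441.359 -397.586  353.948]
tip from band [ 491.968 -401.842  264.158]
63.933442229980436 [-0.424  0.062  0.903] 25.153932604371334
tip on scene ray [ 490.257 -401.842  259.602]
```

The lean is 24–25° towards −x, and the tip sits about (+51, −1, −96) mm from the TCP. Next I'll go and look at the disc.

Call:
jog_arm --plan '[{"x": 0.015,"y": -0.045,"z": 0,"turn": 0,"fingers": 0.01},{"x": 0.03,"y": -0.09,"z": 0,"turn": 0,"fingers": 0.01},{"x": 0.045,"y": -0.135,"z": 0,"turn": 0,"fingers": 0.01},{"x": 0.06,"y": -0.18,"z": 0,"turn": 0,"fingers": 0.01},{"x": 0.075,"y": -0.225,"z": 0,"turn": 0,"fingers": 0.01},{"x": 0.09,"y": -0.27,"z": 0,"turn": 0,"fingers": 0.01},{"x": 0.1,"y": -0.315,"z": 0,"turn": 0,"fingers": 0.01},{"x": 0.1,"y": -0.36,"z": 0,"turn": 0,"fingers": 0.01},{"x": 0.1,"y": -0.405,"z": 0,"turn": 0,"fingers": 0.01},{"x": 0.1,"y": -0.44,"z": 0,"turn": 0,"fingers": 0.01}]'

```text
time: 7.35
eef_pos: [536.0, 45.5, 352.9]
ee_rot: [-0.0, 1.0, 0.006, -0.003]
contact_force: [0.3, -0.3, -1.3]
opening: 23.2
```

Call:
jog_arm --plan '[{"x": 0.0,"y": 0,"z": 0,"turn": 0,"fingers": 0.01},{"x": 0,"y": 0,"z": 0,"turn": 0,"fingers": 0.01},{"x": 0,"y": 0,"z": 0,"turn": 0,"fingers": 0.01}]'

```text
time: 7.65
eef_pos: [537.0, 42.3, 354.0]
ee_rot: [0.0, 1.0, 0.005, -0.001]
contact_force: [-0.8, -0.3, -2.1]
opening: 23.8
```

```bash
python3 - <<'E'
from h import *
np.set_printoptions(precision=3,suppress=True)
s=read_state(); print(s["time"],s["eef_pos"],s["joint_positions"],s["contact_force"],s["opening"])
d=cap("wrist"); np.savez("w4.npz",**d); cv2.imwrite("pics/w4.png",d["image"]); print(proj(d,[650,96,155]))
E
```

```text
7.65 [537.003  42.296 354.006] [-0.141  0.307  1.062 -0.001  1.775  1.42 ] [-0.792 -0.327 -2.119] 23.80255405736566
(np.float64(268.8098124808114), np.float64(94.78238071450613))
```

View pics/w4.png

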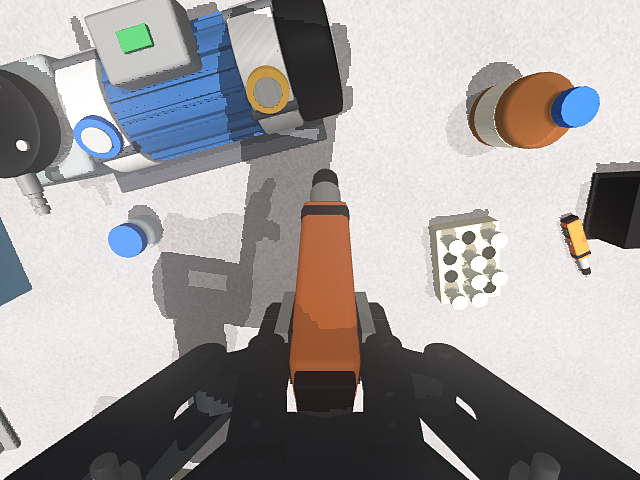

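The disc is at (267,92) and the blue-ringed one at (97,140). The base plate's near edge runs from (125,190) to (325,136), and the switch box edge from (108,88) to (197,62). The pen is in line with the tool.

```bash
python3 - <<'E'
from h import *
np.set_printoptions(precision=2,suppress=True)
d=dict(np.load("w4.npz"))
for n,a,b,z in (("base",(125,190),(325,136),15),("box",(108,88),(197,62),178),("discs",(97,140),(267,92),157)):
    p,q=pt(d,*a,z),pt(d,*b,z); w=p-q; print(n,p,q,"pump +y dir deg",np.degrees(np.arctan2(w[1],w[0])))
print("disc depth",pt(d,267,92),"plane157",pt(d,267,92,157),"box top",pt(d,130,60))
D=dict(np.load("side0.npz")); S=dict(np.load("scene0.npz"))
print("tri3",tri((d,267,92),(D,323.3,176.7),(S,333.8,281.2)))
# plane fit to disc points
vv,uu=np.mgrid[80:106,256:280]; m=((uu-267)/9)**2+((vv-92)/11)**2<1
P=np.array([pt(d,u,v) for u,v in zip(uu[m],vv[m])]); c=P.mean(0); n=np.linalg.svd(P-c)[2][2]; n*=np.sign(n[2]); print("disc",len(P),c,n,"lean",np.degrees(np.arccos(n[2])),"az",np.degrees(np.arctan2(n[1],n[0])))
# tip of pen
print("tip pred px",proj(d,np.array([537,42.3,354])+[51,-1,-96]))
E
```

```text
base [536.92 327.5   15.  ] [613.49  43.06  15.  ] pump +y dir deg 105.06530928875664
box [651.51 231.17 178.  ] [672.5  152.19 178.  ] pump +y dir deg 104.88351864266933
discs [607.9  262.61 157.  ] [652.14  97.27 157.  ] pump +y dir deg 104.9799971121822
disc depth [652.12  97.23 157.25] plane157 [652.14  97.27 157.  ] box top [673.3  208.34 178.48]
tri3 (array([651.26,  96.62, 154.11]), array([2.65]))
disc 305 [652.    97.13 157.87] [-0.4  -0.13  0.91] lean 24.925168220766608 az -162.62770598591248
tip pred px (np.float64(327.54738507669094), np.float64(175.68989629934563))
```

The geometry agrees: the disc is at (652, 97, 157) and leans 24.9°, and the pump's yaw is +15°. I'll turn −0.26 rad and hover about 30 mm off along the normal.

Call:
jog_arm --plan '[{"x": 0.02,"y": -0.015,"z": 0.01,"turn": -0.13,"fingers": 0.01},{"x": 0.04,"y": -0.03,"z": 0.03,"turn": -0.25,"fingers": 0.01},{"x": 0.053,"y": -0.038,"z": 0.055,"turn": -0.25,"fingers": 0.01},{"x": 0.053,"y": -0.038,"z": 0.074,"turn": -0.25,"fingers": 0.01},{"x": 0.053,"y": -0.038,"z": 0.074,"turn": -0.25,"fingers": 0.01},{"x": 0.053,"y": -0.038,"z": 0.074,"turn": -0.25,"fingers": 0.01},{"x": 0.053,"y": -0.038,"z": 0.074,"turn": -0.25,"fingers": 0.01},{"x": 0.053,"y": -0.038,"z": 0.074,"turn": -0.25,"fingers": 0.01}]'

```text
time: 8.5
eef_pos: [590.0, 81.4, 282.6]
ee_rot: [0.0, 0.992, 0.13, 0.001]
contact_force: [0.2, -0.4, -1.8]
opening: 23.3
```

```bash
python3 - <<'E'
from h import *
np.set_printoptions(precision=3,suppress=True)
s=read_state(); print(s["time"],s["eef_pos"],R.from_quat(s["ee_rot"],scalar_first=True).as_matrix()[:,0],s["contact_force"])
o=[]
for n in ("side","scene"):
    d=cap(n); np.savez(n+"5.npz",**d); u,v=proj(d,[640,92,190]); u,v=int(u),int(v); print(n,u-40,v-50)
    o.append(cv2.resize(d["image"][v-50:v+50,u-40:u+40],(400,500),interpolation=cv2.INTER_CUBIC))
cv2.imwrite("pics/t5.png",np.hstack(o))
E
```

```text
8.5 [590.02   81.397 282.626] [0.966 0.257 0.002] [ 0.228 -0.357 -1.823]
side 280 115
scene 297 214
```

View pics/t5.png

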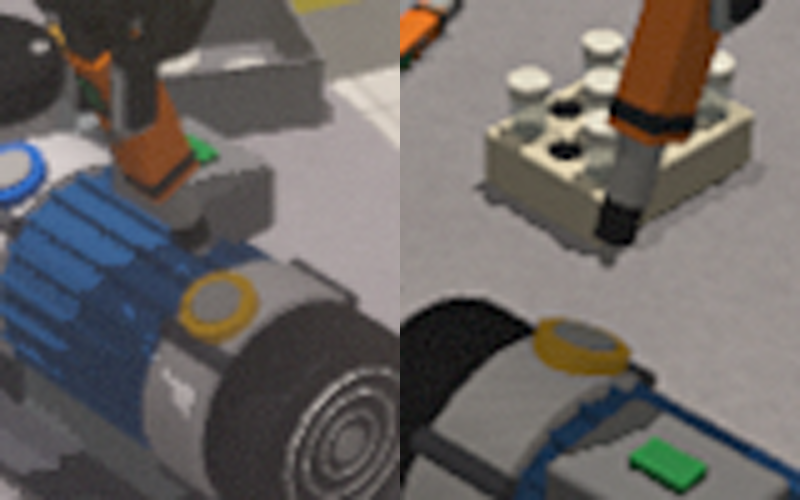

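In the side crop the sleeve's lower end is about (195,247) and the disc centre (218,299). In the scene crop the tip end is (607,262), the sleeve end (616,241), the band centre (650,122) and the disc (583,335).

```bash
python3 - <<'E'
from h import *
np.set_printoptions(precision=2,suppress=True)
D=dict(np.load("side5.npz")); S=dict(np.load("scene5.npz")); t=read_state()["eef_pos"]
a=lambda u,v:(D,280+u/5,115+v/5); b=lambda u,v:(S,297+(u-400)/5,214+v/5)
disc=tri(a(218,299),b(583,335)); sl=tri(a(195,247),b(616,241)); 
n=np.array([-.408,-.109,.906]); print("disc",disc,"sleeve end",sl,"tip~",sl[0]-11*n, "rel tip-disc",sl[0]-11*n-disc[0])
tip=t+[.966*51,.257*51,-96]; print("tip pred",tip,"rel",tip-[652,97,157])
for k in (D,S): print(proj(k,tip),proj(k,np.array([652,97,157])))
u=b(607,262)[1:]; v=b(583,335)[1:]; print("scene obs tip",u,"disc",v, "side obs sl",a(195,247)[1:],"pred",proj(D,tip+11*n),"disc",a(218,299)[1:])
dd=ray(*b(650,122))[1],ray(*b(607,262))[1]
N=np.cross(*dd); N/=np.linalg.norm(N); print("n out of pen plane (scene) deg",np.degrees(np.arcsin(N@n)))
E
```

```text
disc (array([652.28,  97.62, 157.21]), array([1.2])) sleeve end (array([635.74,  93.36, 194.94]), array([0.64])) tip~ [640.23  94.56 184.97] rel tip-disc [-12.05  -3.06  27.76]
tip pred [639.17  94.68 186.17] rel [-12.83  -2.32  29.17]
(np.float64(319.8205625568211), np.float64(166.82062419606174)) (np.float64(323.9405262648413), np.float64(175.06788564363632))
(np.float64(338.84643985919456), np.float64(266.6304053560686)) (np.float64(333.9472285059744), np.float64(280.82624008808205))
scene obs tip (338.4, 266.4) disc (333.6, 281.0) side obs sl (319.0, 164.4) pred (np.float64(318.4157499313602), np.float64(164.02885576304828)) disc (323.6, 174.8)
n out of pen plane (scene) deg -0.7144473825433008
```

The tip-to-disc offset agrees both ways: about 31 mm along the normal, with under 1 mm lateral error. I'll advance 26 mm first, then in small steps.

Call:
jog_arm --plan '[{"x": 0.003,"y": 0,"z": 0.007,"turn": 0,"fingers": 0.01},{"x": 0.006,"y": 0,"z": 0.014,"turn": 0,"fingers": 0.01},{"x": 0.009,"y": 0,"z": 0.02,"turn": 0,"fingers": 0.01},{"x": 0.011,"y": 0,"z": 0.0235,"turn": 0,"fingers": 0.01},{"x": 0.011,"y": 0,"z": 0.0235,"turn": 0,"fingers": 0.01},{"x": 0.011,"y": 0,"z": 0.0235,"turn": 0,"fingers": 0.01},{"x": 0.011,"y": 0,"z": 0.0235,"turn": 0,"fingers": 0.01}]'

```text
time: 9.3
eef_pos: [600.5, 84.6, 258.1]
ee_rot: [0.0, 0.992, 0.13, 0.0]
contact_force: [0.7, -0.4, -2.1]
opening: 23.3
```

Call:
jog_arm --plan '[{"x": 0.0004,"y": 0,"z": 0.001,"turn": 0,"fingers": 0.01},{"x": 0.0008,"y": 0,"z": 0.0018,"turn": 0,"fingers": 0.01},{"x": 0.0008,"y": 0,"z": 0.0018,"turn": 0,"fingers": 0.01},{"x": 0.0008,"y": 0,"z": 0.0018,"turn": 0,"fingers": 0.01}]'

```text
time: 9.7
eef_pos: [601.2, 84.8, 256.0]
ee_rot: [-0.0, 0.992, 0.13, 0.0]
contact_force: [0.4, -0.1, -2.2]
opening: 23.5
```

Call:
jog_arm --plan '[{"x": 0.0004,"y": 0,"z": 0.001,"turn": 0,"fingers": 0.01},{"x": 0.0008,"y": 0,"z": 0.0018,"turn": 0,"fingers": 0.01},{"x": 0.0008,"y": 0,"z": 0.0018,"turn": 0,"fingers": 0.01},{"x": 0.0008,"y": 0,"z": 0.0018,"turn": 0,"fingers": 0.01}]'

```text
time: 10.1
eef_pos: [602.0, 85.0, 254.2]
ee_rot: [-0.0, 0.992, 0.13, -0.0]
contact_force: [-0.4, -0.1, -1.6]
opening: 23.2
```

Call:
jog_arm --plan '[{"x": 0.0004,"y": 0,"z": 0.001,"turn": 0,"fingers": 0.01},{"x": 0.0008,"y": 0,"z": 0.0018,"turn": 0,"fingers": 0.01},{"x": 0.0008,"y": 0,"z": 0.0018,"turn": 0,"fingers": 0.01},{"x": 0.0008,"y": 0,"z": 0.0018,"turn": 0,"fingers": 0.01}]'

```text
time: 10.5
eef_pos: [602.8, 85.2, 252.6]
ee_rot: [0.0, 0.992, 0.13, 0.0]
contact_force: [-0.6, 0.3, -0.1]
opening: 23.8
```

Contact has begun, at about 2 N (baseline Fz −2.1).

Call:
jog_arm --plan '[{"x": 0.0004,"y": 0,"z": 0.001,"turn": 0,"fingers": 0.01},{"x": 0.0008,"y": 0,"z": 0.0018,"turn": 0,"fingers": 0.01},{"x": 0.0008,"y": 0,"z": 0.0018,"turn": 0,"fingers": 0.01},{"x": 0.0008,"y": 0,"z": 0.0018,"turn": 0,"fingers": 0.01}]'

```text
time: 10.9
eef_pos: [603.6, 85.4, 250.7]
ee_rot: [0.0, 0.992, 0.13, 0.0]
contact_force: [-1.5, -0.1, 2.2]
opening: 23.6
```

Call:
jog_arm --plan '[{"x": 0.0003,"y": 0,"z": 0.0007,"turn": 0,"fingers": 0.01},{"x": 0.0006,"y": 0,"z": 0.0014,"turn": 0,"fingers": 0.01},{"x": 0.0006,"y": 0,"z": 0.0014,"turn": 0,"fingers": 0.01},{"x": 0.0006,"y": 0,"z": 0.0014,"turn": 0,"fingers": 0.01}]'

```text
time: 11.3
eef_pos: [604.2, 85.6, 249.3]
ee_rot: [0.0, 0.992, 0.13, 0.0]
contact_force: [-1.5, -0.1, 3.0]
opening: 23.4
```

```bash
python3 - <<'E'
from h import *
np.set_printoptions(precision=2,suppress=True)
F=[]
for i in range(3):
    o=[]
    for n in ("side","scene"):
        d=cap(n); F.append(read_state()["contact_force"]); u,v=proj(d,[640,92,180]); u,v=int(u),int(v)
        o.append(cv2.resize(d["image"][v-40:v+40,u-40:u+40],(400,400),interpolation=cv2.INTER_CUBIC))
        if n=="scene": print(u-40,v-40)
cv2.imwrite("pics/t6.png",np.hstack(o)); s=read_state(); print(np.array(F),s["time"],s["eef_pos"])
E
```

```text
297 228
297 228
297 228
[[-1.   -0.69  2.32]
 [-1.53 -0.57  2.34]
 [-1.06 -0.43  2.14]
 [-2.31 -0.21  2.72]
 [-1.78 -0.32  2.4 ]
 [-1.83 -1.09  2.04]] 11.6 [604.17  85.59 249.28]
```

View pics/t6.png

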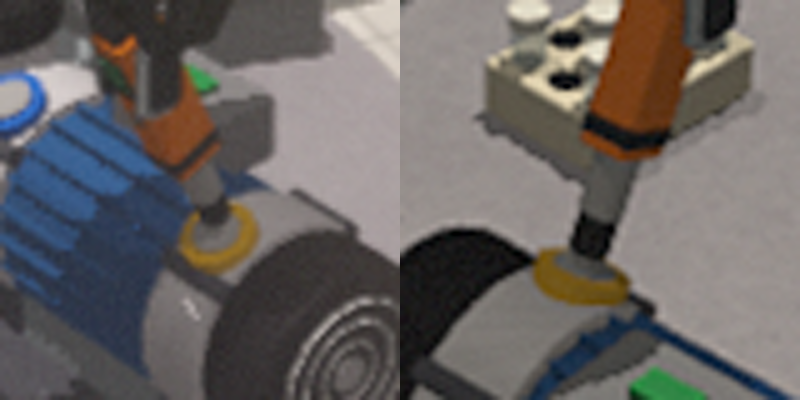

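The tip sits central on the disc in both views, and the push works out at about 4.7 N along the normal, close to half-way in. Holding now for the reading.

Call:
jog_arm --plan '[{"x": 0,"y": 0,"z": 0,"turn": 0,"fingers": 0.01},{"x": 0,"y": 0,"z": 0,"turn": 0,"fingers": 0.01},{"x": 0,"y": 0,"z": 0,"turn": 0,"fingers": 0.01},{"x": 0,"y": 0,"z": 0,"turn": 0,"fingers": 0.01},{"x": 0,"y": 0,"z": 0,"turn": 0,"fingers": 0.01},{"x": 0,"y": 0,"z": 0,"turn": 0,"fingers": 0.01},{"x": 0,"y": 0,"z": 0,"turn": 0,"fingers": 0.01},{"x": 0,"y": 0,"z": 0,"turn": 0,"fingers": 0.01},{"x": 0,"y": 0,"z": 0,"turn": 0,"fingers": 0.01},{"x": 0,"y": 0,"z": 0,"turn": 0,"fingers": 0.01}]'

```text
time: 12.6
eef_pos: [604.2, 85.6, 249.2]
ee_rot: [-0.0, 0.992, 0.13, 0.0]
contact_force: [-1.2, -0.3, 2.4]
opening: 23.5
```

Call:
jog_arm --plan '[{"x": 0,"y": 0,"z": 0,"turn": 0,"fingers": 0.01},{"x": 0,"y": 0,"z": 0,"turn": 0,"fingers": 0.01},{"x": 0,"y": 0,"z": 0,"turn": 0,"fingers": 0.01},{"x": 0,"y": 0,"z": 0,"turn": 0,"fingers": 0.01},{"x": 0,"y": 0,"z": 0,"turn": 0,"fingers": 0.01},{"x": 0,"y": 0,"z": 0,"turn": 0,"fingers": 0.01},{"x": 0,"y": 0,"z": 0,"turn": 0,"fingers": 0.01},{"x": 0,"y": 0,"z": 0,"turn": 0,"fingers": 0.01},{"x": 0,"y": 0,"z": 0,"turn": 0,"fingers": 0.01},{"x": 0,"y": 0,"z": 0,"turn": 0,"fingers": 0.01}]'

```text
time: 13.6
eef_pos: [604.1, 85.6, 249.2]
ee_rot: [-0.0, 0.992, 0.13, -0.0]
contact_force: [-1.3, 0.6, 3.3]
opening: 23.5
```

Call:
jog_arm --plan '[{"x": 0,"y": 0,"z": 0,"turn": 0,"fingers": 0.01},{"x": 0,"y": 0,"z": 0,"turn": 0,"fingers": 0.01},{"x": 0,"y": 0,"z": 0,"turn": 0,"fingers": 0.01},{"x": 0,"y": 0,"z": 0,"turn": 0,"fingers": 0.01},{"x": 0,"y": 0,"z": 0,"turn": 0,"fingers": 0.01},{"x": 0,"y": 0,"z": 0,"turn": 0,"fingers": 0.01},{"x": 0,"y": 0,"z": 0,"turn": 0,"fingers": 0.01},{"x": 0,"y": 0,"z": 0,"turn": 0,"fingers": 0.01},{"x": 0,"y": 0,"z": 0,"turn": 0,"fingers": 0.01},{"x": 0,"y": 0,"z": 0,"turn": 0,"fingers": 0.01}]'

```text
time: 14.6
eef_pos: [604.1, 85.6, 249.2]
ee_rot: [-0.0, 0.992, 0.13, -0.0]
contact_force: [-1.3, -0.5, 2.5]
opening: 23.8
```

Steady for over 3 s, so I'm handing in.

```bash
python3 -c "
from h import *
print(manip.job_done()); s=read_state(); print(s['time'],s['eef_pos'],s['contact_force'],s['opening'])"
```

```text
the job is handed in; nothing more can be done
None
the job is handed in; nothing more can be done
```

I took the large orange pen out of its cradle and held its tip on the yellow-ringed disc. I handed the job in at 14.6 s with the pen still pressed there, after holding it still for more than 3 s; no verdict was reported.

The moves cannot tilt the tool. So I gripped the pen across its 24 mm sides, lifted it part-way, and levered it against the socket rim until it leaned about 24–25° in the jaws. I then withdrew it, turned it 0.25 rad to match the pump's 15° yaw, and pressed it on along the disc's normal.

Last checks:
- **Position:** the tip was about 1 mm off the disc's centre sideways, checked while hovering 30 mm off. In the last picture it sits central on the disc.
- **Squareness:** the measured pen lean matches the disc's measured 24.9° within about 1°.
- **Push:** about 4.7 N along the normal (wrist reading, ±0.5 N noise), so the tip is roughly 5 mm in.
- **Steadiness:** the tool stayed within 0.1 mm over the hold, with the grip opening at 23.5 mm.
- **Disagreement:** the first two-camera estimate put the disc about 3 mm lower than the wrist camera did. Contact came about 1 mm below the hover-view estimate, so I went by the felt force.
- **Other objects:** I kept the path clear of the bottle, rack, jar and pump and saw no sign of contact, but I did not re-measure the three loose items at the end.

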